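# Turn a board over against the edge of a sanding pad

## Robot

A 6-joint arm with a two-finger parallel gripper is mounted at the origin on the work surface. World frame = base frame: x ahead of the robot, y to its left, z up, the work surface at z = 0. Lengths are in m, angles in rad, forces in N, time in s.
With the tool pointing down it reaches from about 0.225 to 0.875 m from the base axis. Payload 3.4 kg.
Tool frame: the origin (TCP) lies at the very end of the fingers, on their centre line; the grasp point (between the pads) lies 19 mm behind it; z points along the fingers, y is the direction in which the jaws open and shut (so a half turn about z gives the same grasp; the last joint's range is limited). The gripper opens to 85 mm and grips with 20 to 120 N. Pads are 22 mm wide; open, the fingers measure 114 mm over their backs; the gripper's body (76 mm by 85 mm) begins 54 mm behind the grasp point. The pads swing forward as they close: fully open they stand 13 mm farther back than shut.
Start: joints at [-1.304, 0.276, 1.505, -0, 1.361, -0.121], TCP at [0.217, -0.532, 0.231] pointing down, gripper open.
Joint ranges: [-2.89, 2.89], [-0.75, 2.08], [0.22, 2.7], [-1.18, 4.32], [0.11, 2.71], [-2.7, 2.7]. Speed limits (rad/s): [2.57, 2.57, 3.14, 3.14, 3.14, 3.14].

## Interface

Orientations are given as a unit quaternion [w, x, y, z].
In Python, from rig import telemetry, cams, sign_off, spotter gives the robot as it stands.
- The arm moves only by the tool servo_tool, never from a script. Its argument "steps" is a list of rows, each a list of 6 numbers: the shift along the tool's x, y, z in mm, then the turn, a rotation vector about the tool's x, y, z in degrees. In form: [[x, y, z, ax, ay, az], ...]. A call has 1 to 8 rows; each row is the pose to reach, as a shift and turn from the pose commanded when the call began, along the tool's axes at that moment; what a row does not reach only later rows make up. A row lasts 1/10 s, in which the tool goes at most 50 mm and 8.59 degrees, less where a joint would pass 70% of its speed; a pose out of reach is approached as far as the arm can. A call with a gripper value outside its range is refused whole. "hand" is the closure in counts, from 0 (fully open) to 255 (shut), set as the call begins (left out, the last holds). The fingers move at their own pace and stop on an object; "grip_force" is the grip in N (left out, the last holds). Time passes only in rows, so rows that repeat a pose let the fingers close. It gives the time, the measured TCP pose, the force and the opening at its end, in the units of the state.
- telemetry.get_state(): the state, without advancing time (a new reading comes with each control period).
- cams.get_image(name): name is "side" or "top" or "wrist"; returns (picture, depth): 384x512x3 uint8, red, green, blue; 384x512 float32, m along the optical axis (not along the pixel's ray), 0 where there is no reading.
- cams.camera_model(name): a dict with "camera_matrix" (3x3 intrinsics, pixels), "origin" and "rotation" of the camera in the world; the wrist camera has in their place "tool_from_camera" (4x4, takes a point from camera to tool coordinates, whose origin is the TCP and whose axes are the flange's). Camera axes: x right, y up, looking along -z (the intrinsics and any distortion apply to the point x, -y, -z); pixel columns grow to the right and rows downward; lengths in m; the calibration is good to about 2 mm. The wrist camera is an equidistant fisheye: a pixel r from the principal point sees the ray r / f radians off the axis. A picture is of the moment at which its call begins: read the wrist's pose just before it. camera_model takes no time and is no camera call.
- sign_off(): hands the job in, once; it reports no verdict.
Trained networks look in the newest picture that a camera, given by its name, has taken for a name from the list of things; names that differ only in an ending like _2 or _b are one class to them, and where a whole thing is asked for, a point or a joint stands for the part that bears it (a point fixed in the world has none). Each returns a list of dicts, best first, with "conf" (0 to 1); they miss things now and then, are a little off and sometimes report something else, mostly with a low value. They report only what shows in the picture. A call takes as long as a camera call.
- spotter.outline_of(query, camera): "region" (384x512 bool, what is visible of it) and "rect" ([left, top, width, height] in pixels, round what is visible of it).
The state is a dict: "clock": time; "qpos": joint angles; "qd": joint speeds; "effort": joint torques, N m; "position": TCP position; "ee_rot": TCP orientation; "contact_force": force on the tool from outside, world axes, zero at the start; "moment": the same for the moment, N m; "width": finger opening in m.
Only numpy, scipy, OpenCV 4.12 (cv2) and the standard library are available. Lean on these libraries where they do the work, as an engineer would, in place of code of your own. Each camera call takes 0.05 s, during which the arm holds its last target.

## Task

Using only the fingertips or the outside of the fingers, push the two-tone wooden board across the bench against the edge of the raised cork sanding pad, and keep working its near end up until the board stands on end against that edge and tips over onto the pad, ready for sanding: lying flat on the cork with its white side up. Do not grip the board or lift it off the bench, and leave the other things on the bench where they are.

Things in the scene. Friction and masses are not known exactly. Their poses are not given: they have to be found in the camera images.
- board: The loose flat board to turn over, about 0.2 kg: 110 mm long (its x), 150 mm wide (its y), 18 mm thick (its z). Top face (+z at the start) dark walnut, underside white-primed. The two ends (+x and -x) are fully rounded over, 9 mm radius, dark. Origin at the very centre of the board, so 9 mm above the bench at the start. At the start its +x end faces the pad, 25 to 100 mm away measured along the pad's x, turned up to 0.3 rad from square to the pad.
- board_far (a point): Point in the board on the axis of the rounded end that faces the pad: 46 mm from the board's centre along its +x, mid-thickness.
- board_near (a point): Point in the board on the axis of the rounded end away from the pad: 46 mm from the board's centre along its -x, mid-thickness.
- pad: The sanding pad, a raised slab fixed to the bench: plywood faced with cork, 170 mm (its x) by 240 mm (its y), top 16 mm above the bench. Origin at the centre of its underside, on the bench. The edge to work against is the upright face at its -x side (85 mm from the origin, 16 mm high, along its y); its +x points away from the board, the direction to push in.
- wax_tin: Bystander: brass-coloured round tin with a pale lid, 72 mm across, 50 mm high, standing beside the pad or the board. Origin at the centre of its underside.
- glue: Bystander: yellow glue bottle with orange cap, 52 mm across, 150 mm high, standing beside the pad. Origin at the centre of its underside.
- sand_block: Bystander: wooden sanding block, 112 x 62 x 36 mm, lying beyond the pad. Origin at the centre of its underside.
- finial: Bystander: small turned wooden finial, 48 mm across its foot, 96 mm high, standing beside the pad or the board. Origin at the centre of its underside.
- knob_blank: Bystander: turned dark wooden knob, 60 mm across, 37 mm high, standing beside the pad or the board. Origin at the centre of its underside.
- chisel: Bystander: slim hand tool with wooden handle and steel shaft, 240 mm long, lying near the right side of the bench. Origin at its middle.
- mug: Bystander: blue mug, 80 mm across, 90 mm high, standing at the right far side of the bench. Origin at the centre of its underside.

How it is judged:
On the way:
1. the board stands tipped up on its far end in the corner between bench and pad edge (angle between board's own z axis and vertical between 0.8 and 1.75 rad and height (world z) of board_far below 0.03 m and x of board_far in the frame of pad between -0.125 and -0.08 m), for 0.1 s.
At the end, for the whole second after the job is handed in: The board is turned over (white side up, flat within 0.08 rad) and lies at rest on the pad: its centre 21 to 29 mm above the bench, over the pad within 75 mm of the pad's centre along the pad's x and 90 mm along its y (it may overhang an edge) (angle between board's own z axis and vertical above 3.06 rad and height (world z) of board between 0.021 and 0.029 m and x of board in the frame of pad between -0.075 and 0.075 m and y of board in the frame of pad between -0.09 and 0.09 m and linear speed of board below 0.02 m/s and angular speed of board below 0.1 rad/s); the robot touches nothing.
It fails at once if the board is lifted off (both ends more than 60 mm up) (height (world z) of each of board_far, board_near above 0.06 m).
It fails at once if another thing on the bench is moved by more than 25 mm or knocked over (distance of any of wax_tin, glue, sand_block, finial, knob_blank, chisel, mug from where it was at the start of the episode above 0.025 m or angle between any of wax_tin, glue, finial, knob_blank, mug, sand_block's own z axis and vertical above 0.4 rad).
It also fails if it takes over 48 s, if anything falls off the work surface, if the arm or the gripper's body presses on something with over 40 N, if the wrist force passes 120 N, or if a joint passes its speed limit or range.

## Working session

There is one attempt and no reset: what is moved stays moved. The work goes in short steps, Python scripts to look and compute and a tool call to move; the robot and the scene stay as the last step left them, time stands still between calls to the robot, and variables do not carry over. Pictures are saved under pics/ and viewed, and the job is handed in when it is done.

Besides the shell and the picture viewer there is one more tool, called after ">>>" as name(argument=value, ...), one argument or row to a line, values as JSON. servo_tool: Moves the arm, as the interface text tells. Its arguments: {"type":"object","properties":{"steps":{"type":"array","items":{"type":"array","items":{"type":"number"}}},"hand":{"type":"number"},"grip_force":{"type":"number"}},"required":["steps"]}

```bash
mkdir -p pics; ls
cat > h.py <<'E'
import numpy as np, cv2
from rig import telemetry, cams, sign_off, spotter
def snap(name, fn):
    im,d=cams.get_image(name); cv2.imwrite('pics/'+fn+'.png', im[:,:,::-1]); np.savez('pics/'+fn+'.npz',im=im,d=d); return im,d
def world(name,d,mask=None):
    m=cams.camera_model(name); K=np.array(m['camera_matrix']); R=np.array(m['rotation']); o=np.array(m['origin'])
    v,u=np.mgrid[0:384,0:512]
    p=np.stack([(u-K[0,2])/K[0,0]*d, -(v-K[1,2])/K[1,1]*d, -d],-1)
    return p@R.T+o
def proj(name,P):
    m=cams.camera_model(name); K=np.array(m['camera_matrix']); R=np.array(m['rotation']); o=np.array(m['origin'])
    c=(np.atleast_2d(P)-o)@R
    return np.stack([K[0,0]*c[:,0]/-c[:,2]+K[0,2], K[1,1]*-c[:,1]/-c[:,2]+K[1,2]],-1)
E
python3 - <<'E'
from h import *
for n in ['side','top']:
    snap(n,n+'0'); m=cams.camera_model(n); print(n,m)
s=telemetry.get_state(); print(s)
E
```

```text
pics
side {'camera_matrix': array([[467.31777946,   0.        , 258.10794344],
       [  0.        , 467.31777946, 189.42275014],
       [  0.        ,   0.        ,   1.        ]]), 'origin': array([-0.0247921 ,  0.85649497,  0.92823219]), 'rotation': array([-0.24270605, -0.12070246,  0.41630371,  0.86788012])}
top {'camera_matrix': array([[362.92211529,   0.        , 253.44234321],
       [  0.        , 362.92211529, 187.64387149],
       [  0.        ,   0.        ,   1.        ]]), 'origin': array([ 0.40506012, -0.07978778,  1.01309979]), 'rotation': array([-0.69657995, -0.06396925,  0.06676971,  0.71149569])}
{'clock': 0.1, 'qpos': array([-1.30399856e+00,  2.76506483e-01,  1.50601192e+00,  5.45717036e-06,
        1.36069689e+00, -1.21018365e-01]), 'qd': array([-0.00098537, -0.00186749, -0.00206561,  0.00117814, -0.00121487,
        0.00086668]), 'effort': array([ 1.28209613e-03, -4.17702055e+01, -2.46406657e+01, -2.15837417e-04,
        5.75415252e-03,  6.46819004e-06]), 'position': array([ 0.21730755, -0.53184357,  0.23053847]), 'ee_rot': array([-8.09361643e-04,  9.81258452e-01,  1.92694554e-01, -5.64236006e-05]), 'contact_force': array([0.1633588 , 0.82469013, 0.12463567]), 'moment': array([0.07365856, 0.07529398, 0.03482189]), 'width': 0.08532475337841817}
```

```bash
sed -i "s/R=np.array(m\['rotation'\])/R=qR(m['rotation'])/" h.py
cat >> h.py <<'E'
from scipy.spatial.transform import Rotation as Ro
def qR(q): return Ro.from_quat(np.roll(q,-1)).as_matrix()
E
python3 - <<'E'
from h import *
z=np.load('pics/top0.npz'); P=world('top',z['d'])
print(P[::60,::80].round(3)[...,2])
for n in ['board','pad','wax_tin','glue','sand_block','finial','knob_blank','chisel','mug']:
    r=spotter.outline_of(n,'top')
    for q in r[:2]:
        m=q['region']; p=P[m]; p=p[z['d'][m]>0]
        print(n,round(q['conf'],2),q['rect'],'med',np.median(p,0).round(3),'min',np.percentile(p,2,axis=0).round(3),'max',np.percentile(p,98,axis=0).round(3))
    if n in('board','pad') : np.save('pics/m_'+n+'.npy',r[0]['region'])
im=np.hstack([cv2.imread('pics/top0.png')]); cv2.imwrite('pics/t0.png',im)
E
```

```text
[[-0.654 -0.672 -0.66  -0.666 -0.682 -0.679 -0.402]
 [-0.753 -0.746 -0.763 -0.75  -0.746 -0.753 -0.462]
 [ 0.065  0.    -0.003 -0.002  0.002  0.001  0.002]
 [ 0.049  0.002  0.014  0.018 -0.004  0.009  0.001]
 [ 0.024 -0.003  0.    -0.     0.001  0.024  0.001]
 [-0.003 -0.003  0.001 -0.002 -0.003 -0.002  0.169]
 [-0.001 -0.001 -0.003 -0.002 -0.    -0.002  0.306]]
board 0.71 [236.7, 160.7, 42.5, 56.5] med [ 0.589 -0.097  0.017] min [ 0.518 -0.152  0.012] max [ 0.662 -0.043  0.021]
board 0.51 [115.2, 199.2, 40.3, 49.6] med [0.493 0.237 0.034] min [0.44  0.192 0.002] max [0.547 0.285 0.038]Traceback (most recent call last):
  File "<stdin>", line 9, in <module>
IndexError: list index out of range
```

View pics/top0.png

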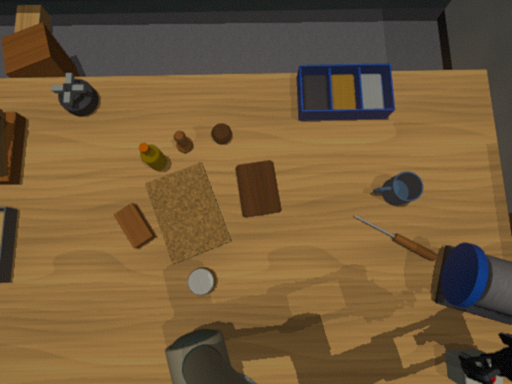

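View pics/side0.png

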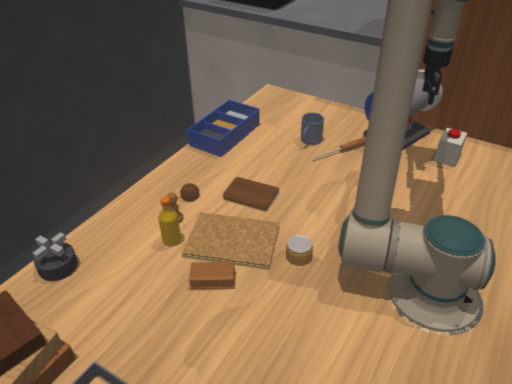

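Run:
```python
from h import *
z=np.load('pics/top0.npz'); P=world('top',z['d']); im=z['im']
hsv=cv2.cvtColor(im,cv2.COLOR_RGB2HSV)
print('cork',im[210,185],hsv[210,185],'board',im[190,258],'bench',im[250,300])
def ray(uv,h,name='top'):
    m=cams.camera_model(name); K=np.array(m['camera_matrix']); R=qR(m['rotation']); o=np.array(m['origin'])
    uv=np.atleast_2d(uv); d=np.stack([(uv[:,0]-K[0,2])/K[0,0],-(uv[:,1]-K[1,2])/K[1,1],-np.ones(len(uv))],-1)@R.T
    t=(h-o[2])/d[:,2]; return o+t[:,None]*d
# board: dark blob
def rect(mask,h,lab):
    n,l=cv2.connectedComponents(mask.astype(np.uint8)); return
b=(im.sum(2)<260); b[:, :228]=0; b[:,290:]=0; b[:150]=0; b[222:]=0
c,_=cv2.findContours(b.astype(np.uint8),cv2.RETR_EXTERNAL,cv2.CHAIN_APPROX_NONE)
c=max(c,key=cv2.contourArea)[:,0]; r=cv2.minAreaRect(c); bx=cv2.boxPoints(r); 
W=ray(bx,0.014); print('board px',bx.round(1),'\n',W.round(4)); print(np.linalg.norm(np.diff(W,axis=0),axis=1), W.mean(0))
# pad by depth
zz=P[...,2].copy(); 
g=cv2.GaussianBlur(zz.astype(np.float32),(5,5),0)
pm=(g>0.008); pm[:, :142]=0; pm[:,233:]=0; pm[:160]=0; pm[264:]=0
pm=cv2.morphologyEx(pm.astype(np.uint8),cv2.MORPH_OPEN,np.ones((5,5)))
c,_=cv2.findContours(pm,cv2.RETR_EXTERNAL,cv2.CHAIN_APPROX_NONE)
c=max(c,key=cv2.contourArea)[:,0]; r=cv2.minAreaRect(c); bx2=cv2.boxPoints(r)
W=ray(bx2,0.016); print('pad px',bx2.round(1),'\n',W.round(4)); print(np.linalg.norm(np.diff(W,axis=0),axis=1), W.mean(0))
big=cv2.resize(im[140:270,130:300,::-1],None,fx=4.5,fy=4.5,interpolation=cv2.INTER_CUBIC)
for B,col in((bx,(0,0,255)),(bx2,(255,0,0))):
    cv2.polylines(big,[((B-[130,140]+.5)*4.5).astype(int)],True,col,1)
cv2.imwrite('pics/crop0.png',big)
```

```text
cork [115  85  44] [ 17 157 115] board [73 43 20] bench [142 105  59]
board px [[234.2 164.7]
 [274.1 159. ]
 [281.8 212.3]
 [241.9 218. ]] 
 [[ 0.6595 -0.0328  0.014 ]
 [ 0.6738 -0.1464  0.014 ]
 [ 0.5211 -0.1626  0.014 ]
 [ 0.5076 -0.052   0.014 ]]
[0.11450084 0.15359088 0.1113936 ] [ 0.59049352 -0.09845027  0.014     ]
pad px [[139.2 185. ]
 [202.1 161.2]
 [232.1 240.6]
 [169.2 264.4]] 
 [[ 0.6061  0.2337  0.016 ]
 [ 0.671   0.0582  0.016 ]
 [ 0.4464 -0.0244  0.016 ]
 [ 0.3868  0.1452  0.016 ]]
[0.18713283 0.23929446 0.17980702] [0.52759453 0.10314194 0.016     ]
```

View pics/crop0.png

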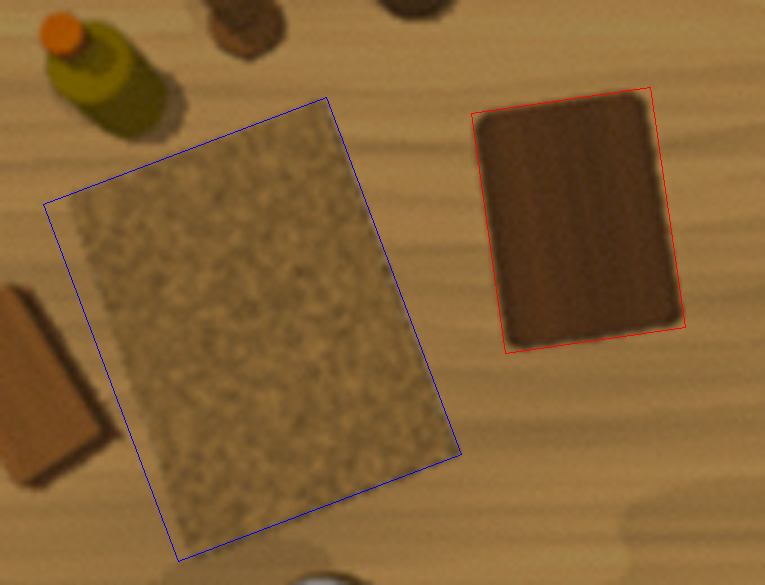

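```bash
cat >> h.py <<'E'
PC=np.array([0.529,0.0967,0]); YAW=np.deg2rad(110.2)
PX=np.array([np.cos(YAW),np.sin(YAW),0]); PY=np.array([-PX[1],PX[0],0])
def p2w(x,y,z): return PC+x*PX+y*PY+np.array([0,0,z])
def w2p(w): d=np.asarray(w)-PC; return np.array([d@PX,d@PY,d[2]])
def goal(pos_pad,pitch=0.):
    """tool x along pad x, z down, pitched by deg about tool y (tips leading)"""
    R=np.stack([PX,np.cross([0,0,-1.],PX),[0,0,-1.]],1)@Ro.from_euler('y',pitch,degrees=True).as_matrix()
    s=telemetry.get_state(); R0=qR(s['ee_rot']); 
    d=R0.T@(p2w(*pos_pad)-s['position'])*1000; rv=Ro.from_matrix(R0.T@R).as_rotvec(degrees=True)
    print('step',d.round(1),rv.round(2)); st(s)
def st(s=None):
    s=s or telemetry.get_state(); R0=qR(s['ee_rot']); F=s['contact_force']
    print('t',round(s['clock'],2),'pad xyz mm',(w2p(s['position'])*1000).round(1),'Fpad',np.round([F@PX,F@PY,F[2]],1),'w',round(s['width'],4),'q',s['qpos'].round(2),'zaxis pad',np.round([R0[:,2]@PX,R0[:,2]@PY,R0[2,2]],3))
E
python3 - <<'E'
from h import *
print(w2p([.590,-.0985,0]))
goal((-.305,.012,.15))
P=world('top',np.load('pics/top0.npz')['d'])
for n in ['pad','wax_tin','finial','knob_blank','sand_block','glue','mug','chisel']: 
    r=spotter.outline_of(n,'top')
    for q in r[:1]: m=q['region']; print(n,q['conf'],q['rect'],(w2p(np.median(P[m],0))*1000).round())
E
```

```text
[-0.20425703  0.01015413  0.        ]
step [ 503.5 -159.7   81. ] [-4.000e-02 -6.000e-02 -8.798e+01]
t 0.2 pad xyz mm [-482.4  509.6  230.8] Fpad [-0.3  0.6  0.2] w 0.0854 q [-1.3   0.28  1.51  0.    1.36 -0.12] zaxis pad [ 0.001 -0.    -1.   ]
wax_tin 0.65 [185.9, 265.5, 34.3, 28.5] [ 24. 186.  48.]
finial 0.55 [176.0, 132.5, 15.5, 18.5] [ -56. -180.   46.]
knob_blank 0.67 [211.5, 121.0, 19.1, 25.1] [-163. -171.   32.]
sand_block 0.79 [114.2, 201.6, 38.6, 46.1] [144. -14.  34.]
glue 0.59 [142.2, 139.9, 25.5, 30.8] [  27. -157.   95.]
mug 0.71 [372.9, 172.2, 50.8, 37.4] [-570.  161.   48.]
chisel 0.57 [355.1, 214.9, 80.9, 46.0] [-530.  305.   21.]
```

>>> servo_tool(
  steps=[
    [46, -15, 0, 0, 0, -8],
    [92, -29, 0, 0, 0, -16],
    [138, -44, 0, 0, 0, -24],
    [183, -58, 0, 0, 0, -32],
    [229, -73, 0, 0, 0, -40],
    [275, -87, 5, 0, 0, -48],
    [320, -102, 10, 0, 0, -56],
    [366, -116, 15, 0, 0, -64],
  ],
  hand=60,
)

```text
clock: 1.4
position: [0.5137, -0.2851, 0.2164]
ee_rot: [0.0, 0.728, 0.686, -0.0]
contact_force: [-0.2, -0.9, -0.5]
width: 0.0654
```

Run:
```python
from h import *
goal((-.305,.012,.05))
```

```text
step [ 97.9 103.6 166.4] [ 2.000e-02  4.000e-02 -2.365e+01]
t 1.4 pad xyz mm [-353.   146.2  216.4] Fpad [-0.8  0.5 -0.5] w 0.0654 q [-0.62  0.3   1.5  -0.    1.33 -0.56] zaxis pad [-0.001 -0.    -1.   ]
```

>>> servo_tool(
  steps=[
    [25, 26, 20, 0, 0, -6],
    [50, 52, 50, 0, 0, -12],
    [75, 78, 85, 0, 0, -18],
    [98, 104, 120, 0, 0, -23.7],
    [98, 104, 150, 0, 0, -23.7],
    [98, 104, 176, 0, 0, -23.7],
    [98, 104, 186, 0, 0, -23.7],
  ],
)

```text
clock: 2.1
position: [0.621, -0.1944, 0.0272]
ee_rot: [-0.003, 0.574, 0.819, -0.001]
contact_force: [-0.4, 0.2, -0.8]
width: 0.0656
```

Run:
```python
from h import *
st(); snap('side','side1'); snap('wrist','wrist1')
```

```text
t 2.1 pad xyz mm [-305.    14.2   27.2] Fpad [ 0.3  0.3 -0.8] w 0.0656 q [-0.41  0.55  1.6  -0.    1.   -0.76] zaxis pad [ 0.004  0.004 -1.   ]
```

View pics/wrist1.png

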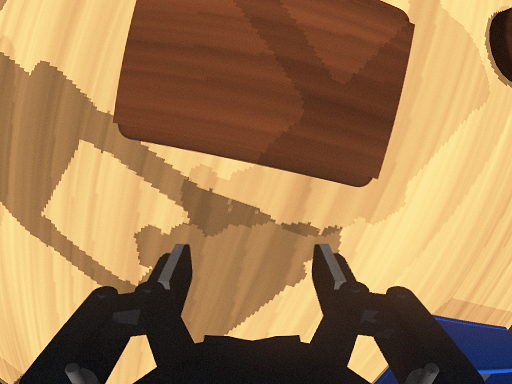

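View pics/side1.png

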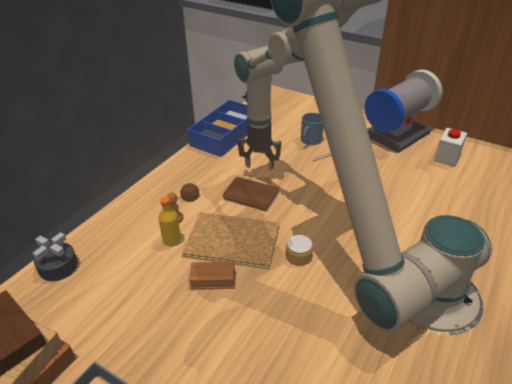

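>>> servo_tool(
  steps=[
    [0, 0, 10, 0, 0, 0],
    [0, 0, 17, 0, 0, 0],
    [0, 0, 21, 0, 0, 0],
    [0, 0, 24, 0, 0, 0],
  ],
)

```text
clock: 2.6
position: [0.6227, -0.1959, 0.0065]
ee_rot: [0.0, 0.574, 0.819, 0.0]
contact_force: [-0.0, -0.0, -1.1]
width: 0.065
```

>>> servo_tool(
  steps=[
    [0, 0, 2, 0, 0, 0],
    [0, 0, 4, 0, 0, 0],
    [0, 0, 4, 0, 0, 0],
  ],
)

```text
clock: 2.9
position: [0.6226, -0.1956, 0.0022]
ee_rot: [-0.0, 0.574, 0.819, -0.0]
contact_force: [-0.5, 0.0, -0.4]
width: 0.0654
```

>>> servo_tool(
  steps=[
    [0, 0, 1, 0, 0, 0],
    [0, 0, 2, 0, 0, 0],
    [0, 0, 3, 0, 0, 0],
    [0, 0, 3, 0, 0, 0],
  ],
)

```text
clock: 3.3
position: [0.6225, -0.1956, -0.0008]
ee_rot: [-0.0, 0.574, 0.819, -0.0]
contact_force: [-0.5, 0.0, -0.7]
width: 0.0654
```

>>> servo_tool(
  steps=[
    [0, 0, 1, 0, 0, 0],
    [0, 0, 2, 0, 0, 0],
    [0, 0, 3, 0, 0, 0],
    [0, 0, 3, 0, 0, 0],
  ],
)

```text
clock: 3.7
position: [0.6225, -0.1955, -0.0039]
ee_rot: [-0.0, 0.574, 0.819, -0.0]
contact_force: [-0.4, -0.5, -0.4]
width: 0.0653
```

>>> servo_tool(
  steps=[
    [0, 0, 2, 0, 0, 0],
    [8, 0, 2, 0, 0, 0],
    [18, 0, 2, 0, 0, 0],
    [29, 0, 2, 0, 0, 0],
    [40, 0, 2, 0, 0, 0],
    [51, 0, 2, 0, 0, 0],
    [61, 0, 2, 0, 0, 0],
    [70, 0, 2, 0, 0, 0],
  ],
)

```text
clock: 4.5
position: [0.5985, -0.1288, -0.0056]
ee_rot: [0.0, 0.574, 0.819, -0.0]
contact_force: [0.6, -0.6, -1.3]
width: 0.0648
```

Run:
```python
from h import *
st(); snap('wrist','wrist2'); snap('top','top2')
```

```text
t 4.5 pad xyz mm [-235.6   12.7   -5.6] Fpad [-0.8 -0.3 -1.3] w 0.0648 q [-0.33  0.54  1.73 -0.    0.87 -0.67] zaxis pad [-0. -0. -1.]
```

View pics/wrist2.png

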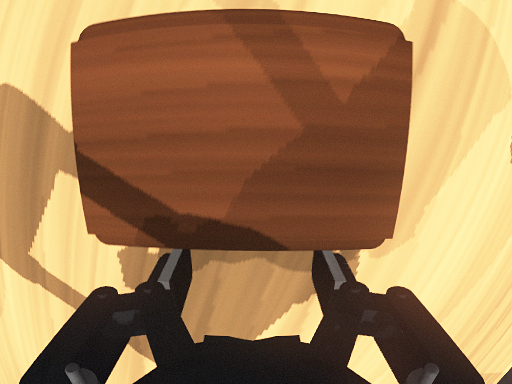

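View pics/top2.png

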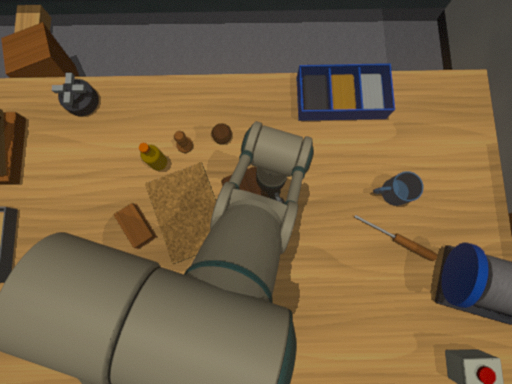

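>>> servo_tool(
  steps=[
    [6, 0, 0, 0, 0, 0],
    [12, 0, 0, 0, 0, 0],
    [17, 0, 0, 0, 0, 0],
    [21, 0, 0, 0, 0, 0],
    [24, 0, 0, 0, 0, 0],
    [26, 0, 0, 0, 0, 0],
  ],
)

```text
clock: 5.2
position: [0.5899, -0.1053, -0.0056]
ee_rot: [0.0, 0.574, 0.819, -0.0]
contact_force: [0.8, -0.2, 1.0]
width: 0.0652
```

Run:
```python
from h import *
st(); snap('wrist','wrist3')
```

```text
t 5.2 pad xyz mm [-210.6   12.6   -5.6] Fpad [-0.5 -0.6  1. ] w 0.0652 q [-0.29  0.53  1.76 -0.    0.85 -0.64] zaxis pad [-0. -0. -1.]
```

View pics/wrist3.png

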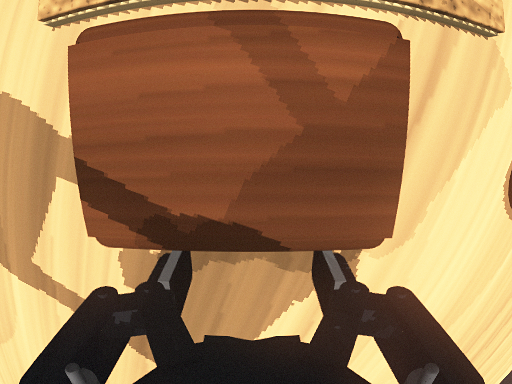

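>>> servo_tool(
  steps=[
    [2, 0, 0, 0, 0, 0],
    [4, 0, 0, 0, 0, 0],
    [6, 0, 0, 0, 0, 0],
    [8, 0, 0, 0, 0, 0],
  ],
)

```text
clock: 5.65
position: [0.5872, -0.0978, -0.0057]
ee_rot: [0.0, 0.574, 0.819, -0.0]
contact_force: [-0.6, -1.7, 1.2]
width: 0.065
```

Run:
```python
from h import *
st(); snap('wrist','wrist4')
```

```text
t 5.65 pad xyz mm [-202.6   12.5   -5.7] Fpad [-1.4  1.1  1.2] w 0.065 q [-0.28  0.52  1.77 -0.    0.85 -0.63] zaxis pad [-0. -0. -1.]
```

View pics/wrist4.png

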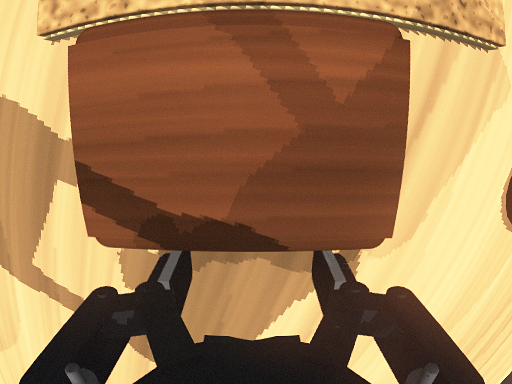

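Almost touching the pad edge and square to it. Keep going until contact force shows.

>>> servo_tool(
  steps=[
    [1, 0, 0, 0, 0, 0],
    [2, 0, 0, 0, 0, 0],
    [3, 0, 0, 0, 0, 0],
  ],
)

```text
clock: 6.0
position: [0.5877, -0.0969, -0.0054]
ee_rot: [0.002, 0.573, 0.819, -0.001]
contact_force: [2.6, -8.0, -0.5]
width: 0.0656
```

>>> servo_tool(
  steps=[
    [1, 0, 0, 0, 0, 0],
    [2, 0, 0, 0, 0, 0],
    [2, 0, 0, 0, 0, 0],
  ],
)

```text
clock: 6.3
position: [0.5878, -0.0969, -0.0051]
ee_rot: [0.004, 0.573, 0.82, -0.001]
contact_force: [2.5, -12.1, -1.3]
width: 0.0652
```

Run:
```python
from h import *
st()
```

```text
t 6.3 pad xyz mm [-202.    11.7   -5.1] Fpad [-12.2   1.8  -1.3] w 0.0652 q [-0.28  0.52  1.77 -0.01  0.84 -0.62] zaxis pad [-0.008 -0.002 -1.   ]
```

>>> servo_tool(
  steps=[
    [2, 0, 0, 0, 0, 0],
    [3, 0, -2, 0, 0, 0],
    [3, 0, -5, 0, 0, 0],
    [3.5, 0, -8, 0, 0, 0],
    [4, 0, -11, 0, 0, 0],
  ],
)

```text
clock: 6.8
position: [0.5877, -0.0962, 0.0068]
ee_rot: [0.006, 0.572, 0.82, -0.003]
contact_force: [2.7, -20.2, 0.2]
width: 0.0651
```

Run:
```python
from h import *
st(); snap('wrist','wrist5'); snap('side','side5')
z=cv2.imread('pics/side5.png')[120:280,160:330]; cv2.imwrite('pics/side5c.png',cv2.resize(z,None,fx=4,fy=3.6,interpolation=cv2.INTER_CUBIC))
```

```text
t 6.8 pad xyz mm [-201.3   11.5    6.8] Fpad [-19.8   4.4   0.2] w 0.0651 q [-0.27  0.5   1.76 -0.01  0.86 -0.62] zaxis pad [-0.013 -0.003 -1.   ]
```

View pics/wrist5.png

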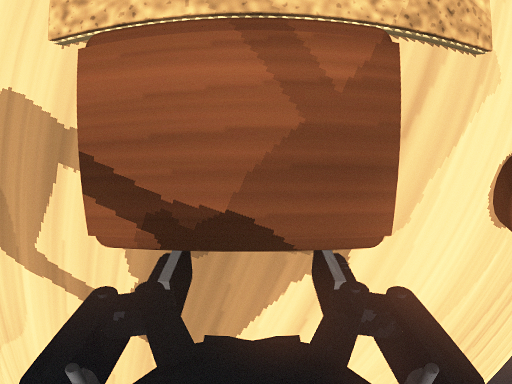

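View pics/side5c.png

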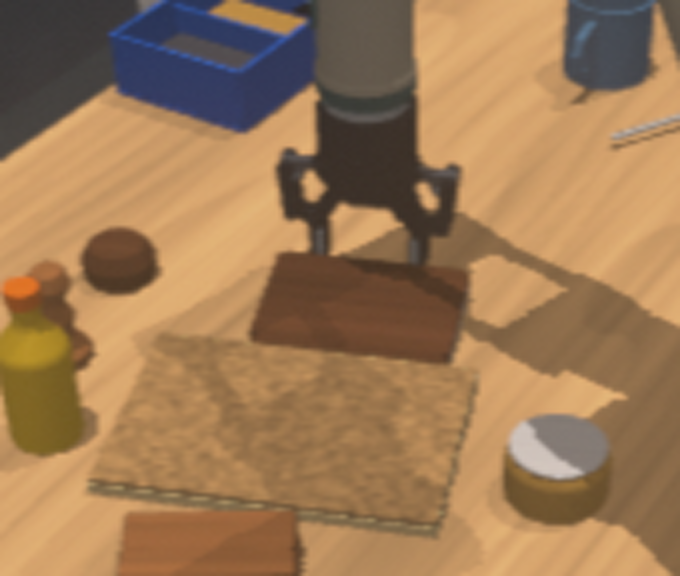

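>>> servo_tool(
  steps=[
    [0.6, 0, -3.5, 0, 0, 0],
    [1.2, 0, -7, 0, 0, 0],
    [2, 0, -11, 0, 0, 0],
    [3.2, 0, -15, 0, 0, 0],
    [4.5, 0, -19, 0, 0, 0],
    [6, 0, -22.5, 0, 0, 0],
  ],
)

```text
clock: 7.5
position: [0.5862, -0.092, 0.0303]
ee_rot: [0.008, 0.572, 0.82, -0.003]
contact_force: [1.8, -22.5, 4.9]
width: 0.0652
```

```bash
cat >> h.py <<'E'
def look(i):
    st(); snap('side',f'side{i}'); snap('wrist',f'wrist{i}')
    z=cv2.imread(f'pics/side{i}.png')[120:280,160:330]; w=cv2.imread(f'pics/wrist{i}.png')
    cv2.imwrite(f'pics/c{i}.png',np.hstack([cv2.resize(z,(400,376),interpolation=cv2.INTER_CUBIC),cv2.resize(w,(400,376))]))
E
python3 - <<'E'
from h import *
look(6)
E
```

```text
t 7.5 pad xyz mm [-196.8   11.5   30.3] Fpad [-21.7   6.    4.9] w 0.0652 q [-0.27  0.47  1.75 -0.01  0.91 -0.61] zaxis pad [-0.017 -0.003 -1.   ]
```

View pics/c6.png

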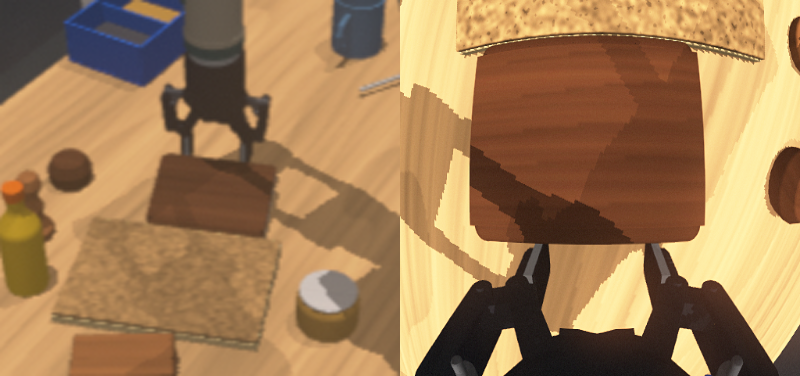

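>>> servo_tool(
  steps=[
    [2.5, 0, -3, 0, 0, 0],
    [5, 0, -7, 0, 0, 0],
    [8, 0, -11, 0, 0, 0],
    [11, 0, -15, 0, 0, 0],
    [14, 0, -18, 0, 0, 0],
    [17, 0, -21, 0, 0, 0],
    [20, 0, -23.5, 0, 0, 0],
  ],
)

```text
clock: 8.3
position: [0.5826, -0.0772, 0.057]
ee_rot: [0.013, 0.572, 0.82, -0.004]
contact_force: [1.8, -31.1, 19.7]
width: 0.0658
```

Run:
```python
from h import *
look(7)
```

```text
t 8.3 pad xyz mm [-181.7    9.7   57. ] Fpad [-29.8   9.   19.7] w 0.0658 q [-0.24  0.43  1.74 -0.02  0.95 -0.58] zaxis pad [-0.026 -0.008 -1.   ]
```

View pics/c7.png

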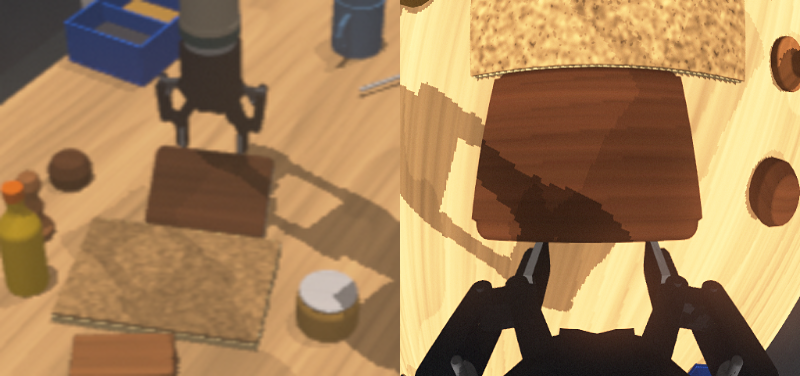

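>>> servo_tool(
  steps=[
    [0, 0, -4, 0, 0, 0],
    [1, 0, -9, 0, 0, 0],
    [4, 0, -14, 0, 0, 0],
    [8, 0, -17, 0, 0, 0],
    [12, 0, -20, 0, 0, 0],
    [16, 0, -23, 0, 0, 0],
  ],
)

```text
clock: 9.0
position: [0.5752, -0.0564, 0.0792]
ee_rot: [0.009, 0.573, 0.82, -0.001]
contact_force: [2.0, -15.2, 17.8]
width: 0.0655
```

Run:
```python
from h import *
look(8)
```

```text
t 9.0 pad xyz mm [-159.6    9.5   79.2] Fpad [-14.9   3.4  17.8] w 0.0655 q [-0.21  0.4   1.73 -0.01  1.   -0.56] zaxis pad [-0.016 -0.008 -1.   ]
```

View pics/c8.png

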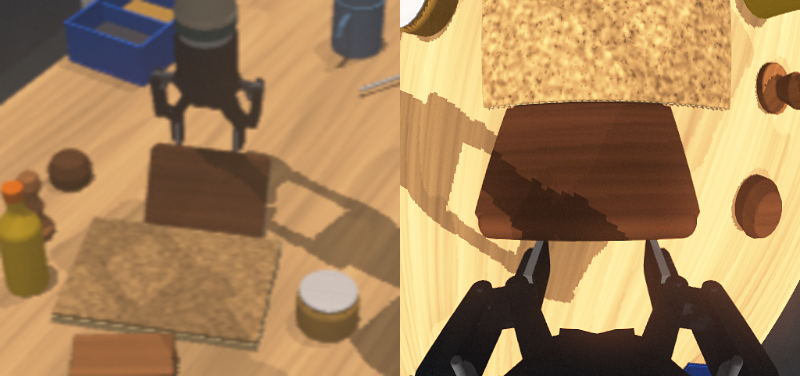

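>>> servo_tool(
  steps=[
    [1, 0, -4, 0, 0, 0],
    [4, 0, -7, 0, 0, 0],
    [8, 0, -9, 0, 0, 0],
    [12, 0, -11, 0, 0, 0],
    [16, 0, -12.5, 0, 0, 0],
    [20, 0, -13.5, 0, 0, 0],
  ],
)

```text
clock: 9.7
position: [0.5639, -0.0314, 0.0893]
ee_rot: [0.001, 0.574, 0.819, 0.001]
contact_force: [-0.1, -0.0, 0.7]
width: 0.0652
```

Run:
```python
from h import *
look(9)
```

```text
t 9.7 pad xyz mm [-132.2   11.4   89.3] Fpad [0.  0.1 0.7] w 0.0652 q [-0.18  0.37  1.74 -0.    1.03 -0.53] zaxis pad [-0.001 -0.002 -1.   ]
```

View pics/c9.png

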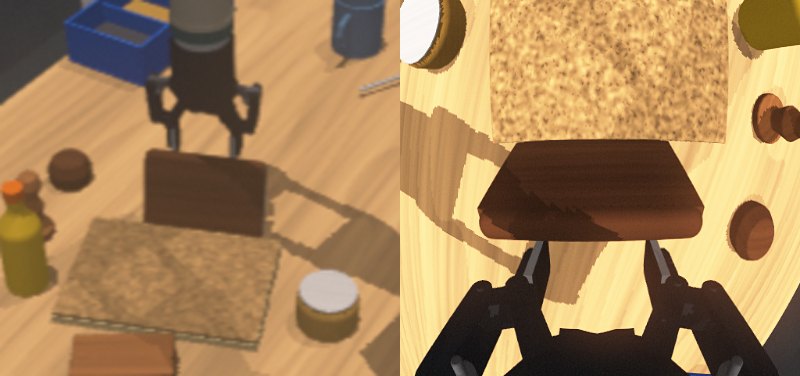

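>>> servo_tool(
  steps=[
    [3, 0, 1, 0, 0, 0],
    [6, 0, 2, 0, 0, 0],
    [9, 0, 3, 0, 0, 0],
    [12, 0, 4, 0, 0, 0],
    [15, 0, 5, 0, 0, 0],
    [18, 0, 6, 0, 0, 0],
  ],
)

```text
clock: 10.4
position: [0.5567, -0.0138, 0.0816]
ee_rot: [-0.0, 0.574, 0.819, -0.0]
contact_force: [0.1, 0.2, 0.4]
width: 0.0653
```

Run:
```python
from h import *
look(10)
```

```text
t 10.4 pad xyz mm [-113.3   12.2   81.6] Fpad [ 0.2 -0.1  0.4] w 0.0653 q [-0.15  0.37  1.76  0.    1.   -0.5 ] zaxis pad [ 0.  0. -1.]
```

View pics/c10.png

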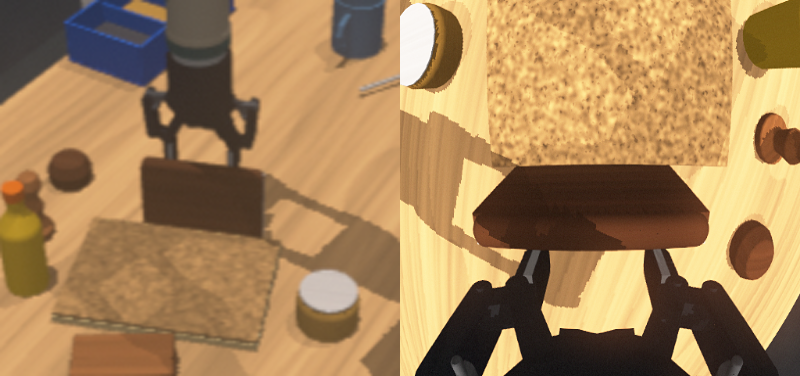

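>>> servo_tool(
  steps=[
    [2, 0, 0, 0, 0, 0],
    [5, 0, 0, 0, 0, 0],
    [8, 0, 0, 0, 0, 0],
    [11, 0, 0, 0, 0, 0],
    [14, 0, 0, 0, 0, 0],
    [17, 0, 0, 0, 0, 0],
  ],
)

```text
clock: 11.1
position: [0.551, 0.0021, 0.0818]
ee_rot: [0.0, 0.574, 0.819, 0.0]
contact_force: [-0.2, -0.3, 0.6]
width: 0.0655
```

Run:
```python
from h import *
look(11)
```

```text
t 11.1 pad xyz mm [-96.4  12.   81.8] Fpad [-0.2  0.3  0.6] w 0.0655 q [-0.12  0.37  1.78 -0.    1.   -0.47] zaxis pad [-0. -0. -1.]
```

View pics/c11.png

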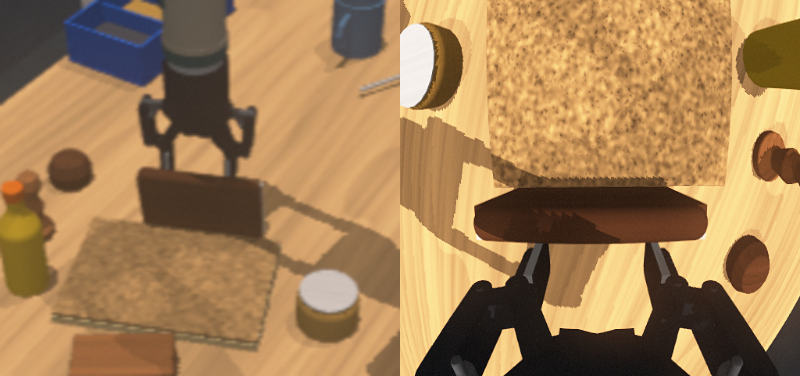

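>>> servo_tool(
  steps=[
    [3, 0, 1, 0, 0, 0],
    [6, 0, 2, 0, 0, 0],
    [9, 0, 3, 0, 0, 0],
    [12, 0, 4, 0, 0, 0],
    [15, 0, 5, 0, 0, 0],
  ],
)

```text
clock: 11.7
position: [0.5458, 0.0162, 0.0767]
ee_rot: [-0.0, 0.574, 0.819, -0.0]
contact_force: [-0.0, 0.6, 0.0]
width: 0.0652
```

Run:
```python
from h import *
look(12)
```

```text
t 11.7 pad xyz mm [-81.4  12.   76.7] Fpad [ 0.6 -0.2  0. ] w 0.0652 q [-0.1   0.37  1.79 -0.    0.98 -0.45] zaxis pad [-0.  0. -1.]
```

View pics/c12.png

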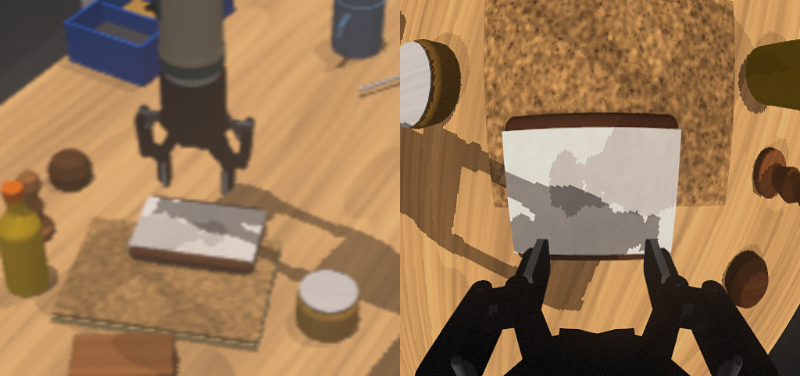

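>>> servo_tool(
  steps=[
    [-5, 0, -10, 0, 0, 0],
    [-20, 0, -25, 0, 0, 0],
    [-35, 0, -35, 0, 0, 0],
    [-50, 0, -40, 0, 0, 0],
    [-60, 0, -40, 0, 0, 0],
  ],
)

```text
clock: 12.3
position: [0.5678, -0.0424, 0.1179]
ee_rot: [0.001, 0.575, 0.818, 0.0]
contact_force: [0.2, -1.2, -0.8]
width: 0.0651
```

Run:
```python
from h import *
look(13); 
for cam in ['side','wrist']:
    for q in spotter.outline_of('board',cam)[:2]: print(cam,q['conf'],q['rect'])
z=np.load('pics/side13.npz'); P=world('side',z['d']); im=z['im']
hsv=cv2.cvtColor(im,cv2.COLOR_RGB2HSV)
pp=(P-PC)@np.stack([PX,PY,[0,0,1]],1)
m=(abs(pp[...,0])<.17)&(abs(pp[...,1])<.14)&(pp[...,2]>.024)&(pp[...,2]<.13)&(z['d']>0)
m2=cv2.morphologyEx(m.astype(np.uint8),cv2.MORPH_OPEN,np.ones((3,3)))>0
w=m2&(hsv[...,1]<70)
q=pp[w]; print(w.sum(),np.percentile(q,[2,50,98],axis=0).round(4))
A=np.c_[q[:,:2],np.ones(len(q))]; c=np.linalg.lstsq(A,q[:,2],rcond=None)[0]; print('plane',c.round(4))
# pad plane check
k=(pp[...,0]>.02)&(pp[...,0]<.08)&(abs(pp[...,1])<.08)&~m2; print('pad z',np.median(pp[k][:,2]))
```

```text
t 12.3 pad xyz mm [-143.9   11.6  117.9] Fpad [-1.2  0.2 -0.8] w 0.0651 q [-0.2   0.35  1.69 -0.    1.1  -0.54] zaxis pad [-0.002 -0.002 -1.   ]
side 0.86 [216.7, 202.2, 57.3, 32.6]
side 0.21 [158.1, 200.9, 23.6, 46.3]
wrist 0.95 [144.5, 34.1, 196.4, 139.4]
1162 [[-0.1081 -0.0542  0.0304]
 [-0.0604  0.0194  0.034 ]
 [-0.0174  0.0908  0.0378]]
plane [ 0.0059 -0.0018  0.0345]
pad z 0.016140812649233005
```

View pics/c13.png

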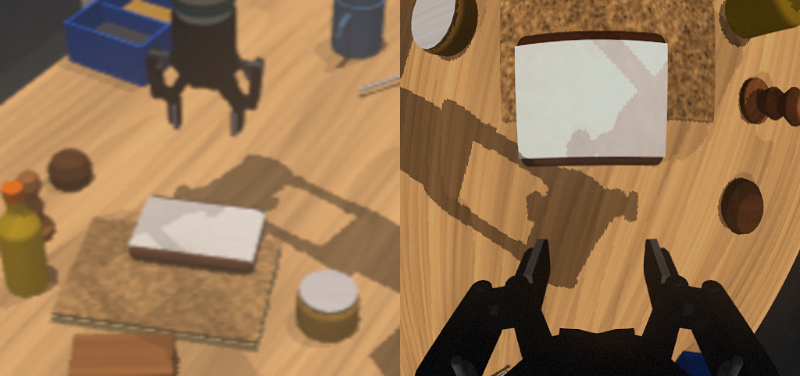

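>>> servo_tool(
  steps=[
    [-10, -3, 10, 0, 0, 0],
    [-15, -6, 40, 0, 0, 0],
    [-15, -6, 70, 0, 0, 0],
    [-15, -6, 92, 0, 0, 0],
    [-15, -6, 101, 0, 0, 0],
    [-15, -6, 103, 0, 0, 0],
    [-15, -6, 103, 0, 0, 0],
  ],
)

```text
clock: 13.2
position: [0.5662, -0.0567, 0.0139]
ee_rot: [0.0, 0.574, 0.819, -0.0]
contact_force: [-0.1, 1.0, 1.2]
width: 0.0656
```

Run:
```python
from h import *
look(14)
```

```text
t 13.2 pad xyz mm [-156.8   18.1   13.9] Fpad [ 1.  -0.3  1.2] w 0.0656 q [-0.22  0.47  1.81 -0.    0.86 -0.57] zaxis pad [-0. -0. -1.]
```

View pics/c14.png

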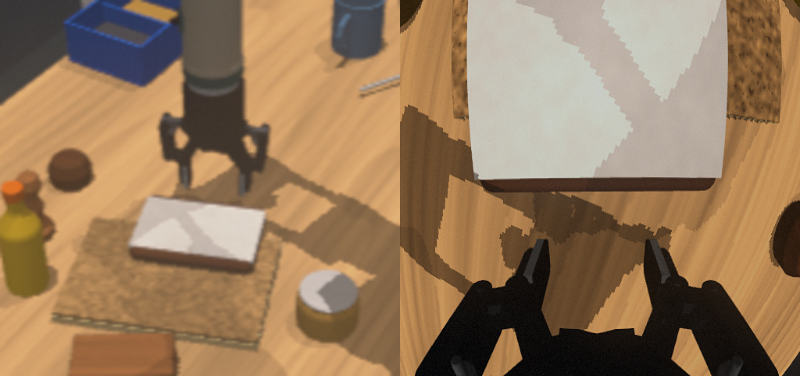

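Clear behind the board. Push it about 30 mm farther onto the pad for margin.

>>> servo_tool(
  steps=[
    [8, 0, 0, 0, 0, 0],
    [18, 0, 0, 0, 0, 0],
    [28, 0, 0, 0, 0, 0],
    [36, 0, 0, 0, 0, 0],
    [44, 0, 0, 0, 0, 0],
    [51, 0, 0, 0, 0, 0],
    [57, 0, 0, 0, 0, 0],
  ],
)

```text
clock: 14.0
position: [0.5465, -0.0025, 0.014]
ee_rot: [0.0, 0.574, 0.819, 0.0]
contact_force: [1.3, -1.5, -0.0]
width: 0.0656
```

>>> servo_tool(
  steps=[
    [-10, 0, 0, 0, 0, 0],
    [-25, 0, 0, 0, 0, 0],
    [-40, 0, -20, 0, 0, 0],
    [-60, 0, -60, 0, 0, 0],
    [-80, 0, -100, 0, 0, 0],
    [-90, 0, -130, 0, 0, 0],
  ],
)

```text
clock: 14.6
position: [0.5789, -0.091, 0.1462]
ee_rot: [0.002, 0.575, 0.818, 0.0]
contact_force: [1.1, 0.3, -0.6]
width: 0.0654
```

Run:
```python
from h import *
look(15); snap('top','top15')
z=np.load('pics/side15.npz'); P=world('side',z['d']); im=z['im']
hsv=cv2.cvtColor(im,cv2.COLOR_RGB2HSV)
pp=(P-PC)@np.stack([PX,PY,[0,0,1]],1)
m=(abs(pp[...,0])<.17)&(abs(pp[...,1])<.14)&(pp[...,2]>.024)&(pp[...,2]<.13)&(z['d']>0)
m2=cv2.morphologyEx(m.astype(np.uint8),cv2.MORPH_OPEN,np.ones((3,3)))>0
w=m2&(hsv[...,1]<70)
q=pp[w]; print(w.sum(),np.percentile(q,[2,50,98],axis=0).round(4))
A=np.c_[q[:,:2],np.ones(len(q))]; c=np.linalg.lstsq(A,q[:,2],rcond=None)[0]; print('plane',c.round(4))
a=np.load('pics/side0.npz')['im'].astype(int)
```

```text
t 14.6 pad xyz mm [-193.4   18.   146.2] Fpad [-0.1 -1.1 -0.6] w 0.0654 q [-0.27  0.35  1.62 -0.    1.17 -0.62] zaxis pad [-0.003 -0.002 -1.   ]
1210 [[-0.0754 -0.0538  0.0301]
 [-0.0293  0.0193  0.0339]
 [ 0.0145  0.0903  0.0378]]
plane [ 0.0077 -0.0027  0.0343]
```

View pics/c15.png

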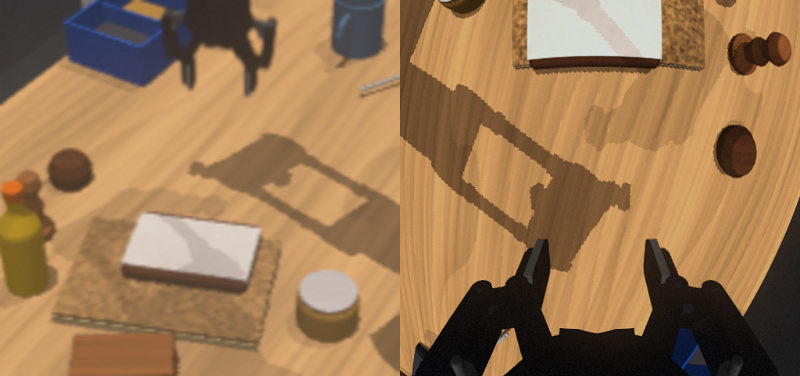

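View pics/side15.png

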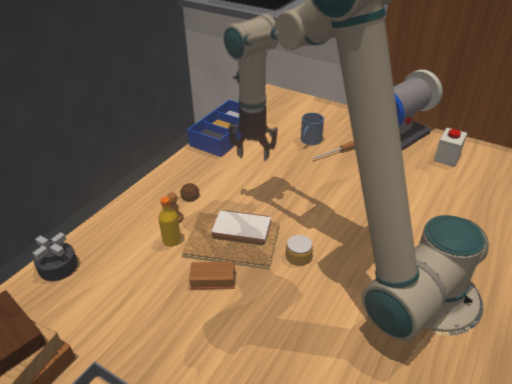

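The board lies flat with its white side up, centred at about x −30 mm, y +18 mm on the pad and with its centre about 25 mm above the bench. The bystanders look unmoved and the gripper is clear.

>>> servo_tool(
  steps=[
    [0, 0, 0, 0, 0, 0],
    [0, 0, 0, 0, 0, 0],
  ],
)

```text
clock: 14.95
position: [0.5758, -0.0876, 0.1421]
ee_rot: [-0.002, 0.574, 0.819, -0.001]
contact_force: [0.1, 0.2, -0.8]
width: 0.0658
```

Run:
```python
from h import *
st(); print(sign_off())
```

```text
t 14.95 pad xyz mm [-189.1   19.7  142.1] Fpad [ 0.1 -0.2 -0.8] w 0.0658 q [-0.27  0.35  1.63  0.    1.17 -0.62] zaxis pad [ 0.002  0.003 -1.   ]
the job is handed in; nothing more can be done
None
```

The board now lies flat on the cork with its white side up, and I handed the job in at about 15 s of the 48 s allowed. No verdict is reported.

**What I did:** I pushed the board against the pad edge with the two open fingertips, which also squared it up. I then worked its near end up with friction until it stood on end and tipped over onto the pad. Last, I pushed it about 30 mm farther on for margin and backed the hand off. I never gripped or lifted it.

**Last checks, from the side camera's depth:**
- **Position:** the centre is about 30 mm short of the pad's centre along its x (limit 75) and about 18 mm off along its y (limit 90).
- **Flatness and height:** the white face reads 34 mm above the bench, which puts the board's centre at about 25 mm. The tilt is about 0.01 rad.
- **Robot clear:** the gripper was about 140 mm up and clear of everything, with contact force near zero.
- **Forces:** the highest reading I took while working the board up was about 37 N at the wrist (limit 120 N), with only the fingertips on the board.
- **Bystanders:** none looks moved in the final pictures. I judged this by eye and did not measure it.

I read the board's angle on end from the pictures (roughly 45° to just past 90°, far end in the corner) and did not measure it. No check failed or disagreed.

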